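# Dock the loaded tray behind its drop catch

### The arm

A 6-joint arm with a two-finger parallel gripper is mounted at the origin on a cart in front of the work surface, level with it; the furniture and walls round the work are solid. World frame = base frame: x ahead of the robot, y to its left, z up, the work surface at z = 0. Lengths are in m, angles in rad, forces in N, time in s.
With the tool pointing down it reaches from about 0.25 to 0.8 m from the base axis. Payload 3.9 kg.
Tool frame: the origin (TCP) lies at the very end of the fingers, on their centre line; the grasp point (between the pads) lies 19 mm behind it (grasp_offset is the z of the grasp point in the tool frame, in m); z points along the fingers, y is the direction in which the jaws open and shut (so a half turn about z gives the same grasp; the last joint's range is limited). The gripper opens to 85 mm and grips with 20 to 120 N. Pads are 22 mm wide; open, the fingers measure 114 mm over their backs; the gripper's body (76 mm by 85 mm) begins 54 mm behind the grasp point. The pads swing forward as they close: fully open they stand 13 mm farther back than shut.
Start: joints at [1.157, 0.26, -0.138, 1.173, 0, 1.571], TCP at [0.211, 0.481, 0.231] pointing down, gripper open.
Joint ranges: [-2.78, 2.78], [-0.83, 1.72], [-1.28, 1.37], [-1.9, 2.12], [-1.57, 1.48], [-3.14, 3.14]. Speed limits (rad/s): [2.57, 2.57, 3.14, 3.14, 3.14, 3.14].

### API

Orientations are given as a 3x3 rotation matrix whose columns are the frame's x, y, z axes.
In Python, from plant import * gives the robot as it stands. The module is installed in compiled form; this text tells all that it offers.
- The arm moves only by the tool drive_tool, never from a script. Its argument "deltas" is a list of rows, each a list of 3 entries, a list of its own where there are three numbers: the shift along the world's x, y, z in m, then the turn, a rotation vector about the world's x, y, z in rad, then the opening, from 0 (shut) to 1 (fully open). A call has 1 to 8 rows; each row shifts and turns the commanded pose from where the row before left it; what a row does not reach is not made up. A row lasts 1/10 s, in which the tool goes at most 50 mm and 8.59 degrees, less where a joint would pass 70% of its speed; a pose out of reach is approached as far as the arm can. A call with a gripper value outside its range is refused whole. The fingers move at their own pace and stop on an object; the grip force is fixed at half the most. Time passes only in rows, so rows that do not move let the fingers close. It gives the time, the measured TCP pose, the force and the opening at its end, in the units of the state.
- state(): the state, without advancing time (a new reading comes with each control period).
- read_camera(name): name is "side" or "top" or "wrist"; returns (picture, depth): 384x512x3 uint8, red, green, blue; 384x512 float32, m along the optical axis (not along the pixel's ray), 0 where there is no reading.
- calibration(name): a dict with "fov_y" (degrees; the focal length in pixels is half the picture's height over the tangent of half this angle, whatever the lens; pixels are square), "cx", "cy" (the principal point, pixels), "rvec" (rotation vector, rad) and "tvec" (3), from world to camera coordinates, as OpenCV has them. Camera axes: x right, y down, z forward; pixel columns grow to the right and rows downward; lengths in m; the calibration is good to about 2 mm. A picture is of the moment at which its call begins: read the wrist's pose just before it. calibration takes no time and is no camera call; for the wrist camera it gives the pose at the moment of the call.
- close_job(): hands the job in, once; it reports no verdict.
The state is a dict: "clock": time; "q": joint angles; "qvel": joint speeds; "joint_efforts": joint torques, N m; "tcp_pos": TCP position; "eef_rot": TCP orientation; "force": force on the tool from outside, world axes, zero at the start; "wrist_torque": the same for the moment, N m; "gripper_width": opening from 0.0 (shut) to 1.0 (fully open).
Only numpy, scipy, OpenCV 4.12 (cv2) and the standard library are available. Lean on these libraries where they do the work, as an engineer would, in place of code of your own. Each camera call takes 0.05 s, during which the arm holds its last target.

### The job

Stand the loose V block that lies in the lane upright in the middle of the grey sample tray, groove up. Then slide the tray along the worktop, without lifting it, into the docking frame so that its own leading edge lifts the red hinged catch, and push it fully home until the catch has dropped behind it. Do not touch the catch with the robot, and do not disturb the loupe, dropper bottle, caliper, micrometer or screwdriver.

Things in the scene. Friction and masses are not known exactly. Their poses are not given: they have to be found in the camera images.
- dock: Aluminium docking frame fixed to the worktop, no floor plate, slippery rails. Origin on the worktop on its centre line, out in the lane 200 mm before home. +x: the way the tray is pushed in; z up. In these axes: rails 16 mm high, inner faces at y = -73 and +73 mm, x = 131 to 252; splayed lead-ins open the mouth to about 183 mm at x = 80; end stop 20 mm high, its rubber pads' face at x = 249 mm.
- dock_home (a point): Point on the worktop where the tray's origin is when home: x = 200, y = 0 mm of the dock, same axes. The end stop then leaves the tray's leading wall 4 mm of play.
- catch (a joint): Hinge of the red gravity catch, rad: 0 = hanging at its lower stop (shut), grows as the tip is lifted, to 0.9. It falls by its own weight (80 g). A tray passing under it holds it at about 0.22; it drops once the tray's trailing wall is past it, with the tray within about 2 mm of home or farther in.
- catch_tip (a point): Lowest point of the catch's steel tip roller (10 mm thick), 7 mm above the worktop when shut, at x = 142 mm of the dock. The red arm runs forward and down to it from the hinge (see catch_hinge), 12 mm wide, over y = -72 to -60 mm of the dock: over one end of the tray only; the rest of the trailing wall is free to push on.
- catch_hinge (a point): Hinge pin of the catch, x = 84 mm of the dock, 52 mm above the worktop, over the catch's arm (y = -66 mm). Its grey post, 26 x 14 x 64 mm high, stands beside it at y = -98 mm, and the pin joins the two.
- tray: Grey open sample tray, 90 (its x) x 140 (its y) x 21 mm high, 0.18 kg, walls 2 mm, floor 3 mm thick. Origin at the centre of its underside, z up. It goes in with a long side leading, its x along the dock's x. It starts in the lane before the mouth, roughly facing it.
- v_block_center (a point): Centre of the loose steel V block (20 mm above its underside): 45 (x) x 50 (y) x 40 mm (z), about 0.48 kg. The groove is in the top and runs along x; the y faces, 50 mm apart, are upright: grip those. It starts upright on the worktop in the lane between tray and dock, at any yaw. The other V block, at the back, is not part of the job.
- loupe: Bystander: black loupe, 38 mm across, 43 mm high; it stands beside the lane on the side toward the robot, or behind the tray; origin at the centre of its underside.
- oil_dropper: Bystander: amber dropper bottle, 34 mm across, 102 mm high; it stands in the other of the two places named for the loupe; origin at the centre of its underside.
- caliper: Bystander: digital caliper lying flat, 71 x 240 x 17 mm, at the left; origin at the centre of its underside.
- micrometer: Bystander: micrometer lying flat, 52 x 124 x 17 mm, at the right beyond the dock; origin at the centre of its underside.
- screwdriver: Bystander: red screwdriver, 24 x 167 x 22 mm, at the right; origin at the centre of its underside.
There are look-alikes about, which are no part of the job. What is shaped like the part that bears v_block_center but brown is not meant.

How it is judged:
On the way, in this order (a step that is already met when the one before it is completed fails the run):
1. the V block stands upright in the middle of the tray, tray still outside the dock (x of v_block_center in the frame of tray between -0.022 and 0.022 m and y of v_block_center in the frame of tray between -0.03 and 0.03 m and z of v_block_center in the frame of tray between 0.018 and 0.028 m and angle between v_block_center's own z axis and vertical below 0.1 rad and x of tray in the frame of dock_home below -0.11 m), for 0.2 s.
2. the loaded tray, under the catch, is holding it up (x of v_block_center in the frame of tray between -0.022 and 0.022 m and y of v_block_center in the frame of tray between -0.03 and 0.03 m and z of v_block_center in the frame of tray between 0.018 and 0.028 m and angle between v_block_center's own z axis and vertical below 0.1 rad and value of joint catch above 0.12 rad and x of tray in the frame of dock_home between -0.12 and 0.004 m), for 0.1 s.
At the end, for the whole second after the job is handed in: Tray at rest on the worktop, 11 mm short to 8 mm past home, within 6 mm of the centre line and 0.09 rad of straight; catch down (under 0.06 rad) behind it; V block upright (0.1 rad) on the tray floor, within 22 mm (tray x) and 30 mm (tray y) of its middle (x of v_block_center in the frame of tray between -0.022 and 0.022 m and y of v_block_center in the frame of tray between -0.03 and 0.03 m and z of v_block_center in the frame of tray between 0.018 and 0.028 m and angle between v_block_center's own z axis and vertical below 0.1 rad and x of tray in the frame of dock_home between -0.011 and 0.008 m and y of tray in the frame of dock_home between -0.006 and 0.006 m and angle between the x axis of tray and the x axis of dock_home, either way round below 0.09 rad and height (world z) of tray below 0.004 m and value of joint catch below 0.06 rad and linear speed of tray below 0.01 m/s); the robot touches nothing.
It fails at once if the tray is lifted or tipped (height (world z) of tray above 0.012 m or angle between tray's own z axis and vertical above 0.15 rad).
It fails at once if the robot touches the catch (contact force between any of the fingers, the arm and catch above 0.3 N).
It fails at once if a bystander is moved by more than 15 mm or tipped (distance of any of loupe, oil_dropper, caliper, micrometer, screwdriver from where it was at the start of the episode above 0.015 m or angle between any of loupe, oil_dropper, caliper, micrometer, screwdriver's own z axis and vertical above 0.3 rad).
It also fails if it takes over 72 s, if anything falls off the work surface, if the arm or the gripper's body presses on something with over 40 N, if the wrist force passes 120 N, or if a joint passes its speed limit or range.

## Working session

There is one attempt and no reset: what is moved stays moved. The work goes in short steps, Python scripts to look and compute and a tool call to move; the robot and the scene stay as the last step left them, time stands still between calls to the robot, and variables do not carry over. Pictures are saved under pics/ and viewed, and the job is handed in when it is done.

Besides the shell and the picture viewer there is one more tool, called by a JSON object that holds its "name" and its "arguments", one argument or row to a line. drive_tool: Moves the arm, as the interface text tells. Its arguments: {"type":"object","properties":{"deltas":{"type":"array"}},"required":["deltas"]}

```bash
mkdir -p pics; cat > h.py <<'E'
from plant import *
import numpy as np, cv2
def cal(n):
    c=calibration(n); f=192/np.tan(np.radians(c["fov_y"])/2)
    R=cv2.Rodrigues(np.array(c["rvec"],float))[0]; return f,c["cx"],c["cy"],R,np.array(c["tvec"],float).ravel()
def shot(n,name):
    k=cal(n); p,d=read_camera(n); cv2.imwrite(f"pics/{name}.png",p[:,:,::-1]); np.savez(f"pics/{name}.npz",p=p,d=d,f=k[0],cx=k[1],cy=k[2],R=k[3],t=k[4])
    return p,d
def load(name):
    z=np.load(f"pics/{name}.npz"); return z
def P(z,u,v,d=None):
    d=z["d"][v,u] if d is None else d
    c=np.array([(u-z["cx"])/z["f"]*d,(v-z["cy"])/z["f"]*d,d]); return z["R"].T@(c-z["t"])
def onz(z,u,v,h):
    c=z["R"].T@np.array([(u-z["cx"])/z["f"],(v-z["cy"])/z["f"],1]); o=-z["R"].T@z["t"]; return o+c*(h-o[2])/c[2]
def cloud(z):
    v,u=np.mgrid[:384,:512]; d=z["d"]; c=np.stack([(u-z["cx"])/z["f"]*d,(v-z["cy"])/z["f"]*d,d],-1); return (c-z["t"])@z["R"]
def crop(name,x0,y0,x1,y1,s,out):
    im=cv2.imread(f"pics/{name}.png")[y0:y1,x0:x1]; cv2.imwrite(f"pics/{out}.png",cv2.resize(im,None,fx=s,fy=s,interpolation=cv2.INTER_CUBIC))
E
python3 - <<'E'
from h import *
s=state(); print(s)
for n in("top","side"): shot(n,n+"0"); print(n,calibration(n))
E
```

```text
{'clock': 0.0, 'q': array([ 1.15697378e+00,  2.60695143e-01, -1.39440798e-01,  1.17266290e+00,
        2.41522242e-05,  1.57078455e+00]), 'qvel': array([ 0.00052956, -0.00168518, -0.00106953,  0.00153592,  0.00254191,
        0.00092498]), 'joint_efforts': array([ 1.02823131e-03, -4.05677032e+01,  2.53923011e+01,  1.86976528e-02,
        5.61386389e-05,  1.75167230e-06]), 'tcp_pos': array([0.21081942, 0.48004513, 0.23043192]), 'eef_rot': array([[-9.15595138e-01,  4.02100558e-01, -8.27348301e-04],
       [ 4.02101408e-01,  9.15593322e-01, -1.82376973e-03],
       [ 2.41757550e-05, -2.00251261e-03, -9.99997995e-01]]), 'force': array([0.25241682, 0.50244241, 0.21171818]), 'wrist_torque': array([-0.03682779, -0.05820615,  0.02886131]), 'gripper_width': 0.9986479850192767}
top {'fov_y': 47.626995193979006, 'cx': 263.3254556094221, 'cy': 190.01887275875512, 'rvec': array([ 2.13982975, -2.19715188,  0.11108983]), 'tvec': array([0.03701621, 0.53259682, 1.578085  ])}
side {'fov_y': 49.447564831982675, 'cx': 251.56358069044666, 'cy': 193.74110471778792, 'rvec': array([ 2.19292373,  0.00641381, -0.01875214]), 'tvec': array([-0.50929765,  0.0736763 ,  1.45676317])}
```

View pics/top0.png

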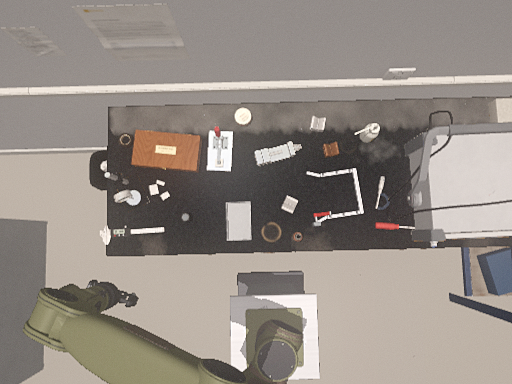

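View pics/side0.png

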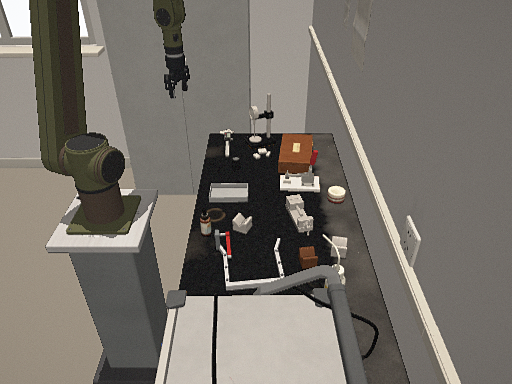

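```bash
python3 - <<'E'
from h import *
crop("top0",170,140,400,260,3.4,"c1"); crop("side0",180,170,320,300,5,"c2")
E
```

```text
(no output)
```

View pics/c1.png

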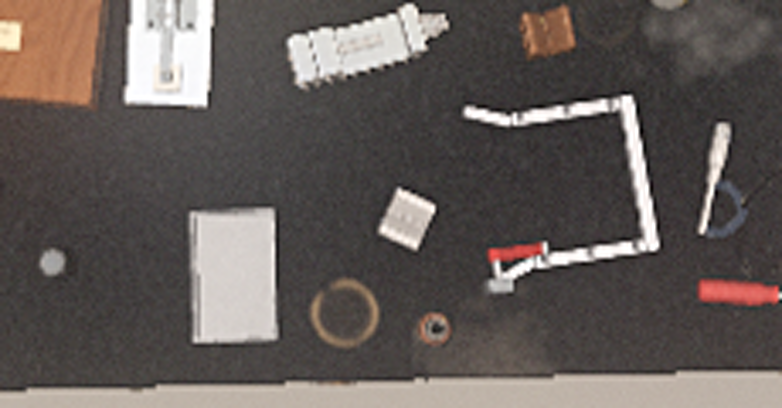

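View pics/c2.png

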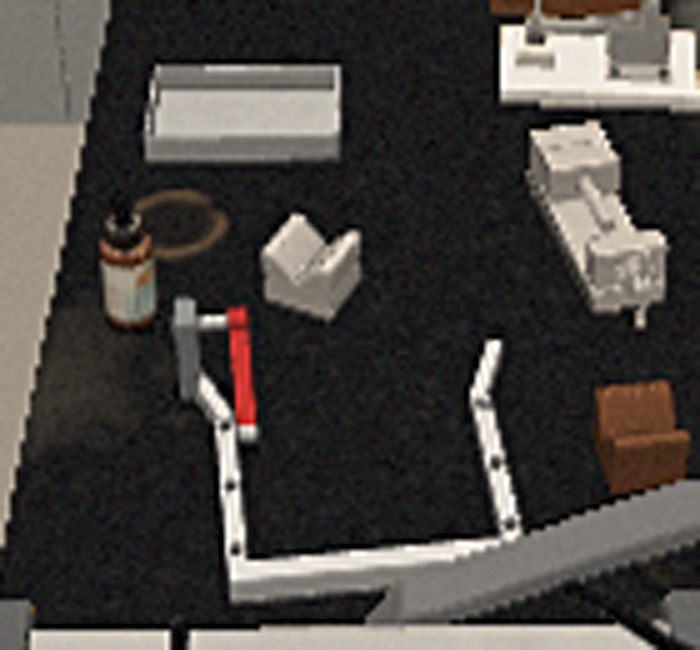

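```bash
python3 - <<'E'
from h import *
z=load("top0"); C=cloud(z)
print("table",C[190:230:10,260],"\n")
def rect(x0,y0,x1,y1,h0,h1,nm):
    s=C[y0:y1,x0:x1].reshape(-1,3); m=(s[:,2]>h0)&(s[:,2]<h1); q=s[m]
    print(nm,m.sum(),"zmax",q[:,2].max(),cv2.minAreaRect((q[:,:2]*1000).astype(np.float32)),q.mean(0))
rect(220,195,258,247,.012,.05,"tray rim")
rect(275,190,303,218,.015,.06,"vblk")
rect(178,210,193,224,.02,.08,"loupe")
rect(290,230,305,243,.02,.15,"dropper")
# side
zs=load("side0"); D=cloud(zs)
print("side table",D[205:225:10,255])
np.set_printoptions(precision=4,suppress=True)
for nm,u,v in [("tip back L lead",312,222)]: pass
# dock: pixels in crop/3.4+offset
for nm,cu,cv_ in [("leadin far end",466,112),("bend far",514,120),("corner far out",630,98),("stop inner far",624,122),("stop inner near",641,238),("corner near out",658,246),("bend near",541,261),("post",499,287),("red start",491,255),("red end",545,247)]:
    u=170+cu/3.4;v=140+cv_/3.4
    print(nm,onz(z,u,v,.016 if 'red' not in nm and nm!='post' else .05),P(z,int(round(u)),int(round(v))))
E
```

```text
table [[ 0.53651105  0.03536458  0.00091416]
 [ 0.49882874  0.03632029  0.00180245]
 [ 0.46139746  0.03727489  0.00211055]
 [ 0.42427799  0.0382543  -0.0011731 ]] 

tray rim 103 zmax 0.02871556287117398 ((421.5869140625, 117.95561981201172), (139.71539306640625, 90.07686614990234), 0.3864274322986603) [0.42640395 0.1210185  0.02007386]
vblk 174 zmax 0.04669126377092503 ((470.1494445800781, -68.03961944580078), (44.44684982299805, 66.23959350585938), 61.854774475097656) [ 0.47697475 -0.0715642   0.03258933]
loupe 79 zmax 0.04979343005389071 ((439.47705078125, 308.30828857421875), (32.88518524169922, 33.998600006103516), 1.45957350730896) [0.44029703 0.30903941 0.03884704]
dropper 74 zmax 0.10105548035776302 ((357.990234375, -94.95883178710938), (31.949235916137695, 28.665273666381836), 88.0745849609375) [ 0.35882327 -0.09323713  0.0690034 ]
side table [[ 0.52108243  0.05005141  0.00387575]
 [ 0.52132493 -0.00341864  0.00096355]]
leadin far end [ 0.5943 -0.1419  0.016 ] [ 0.5934 -0.1412  0.0205]
bend far [ 0.584  -0.1942  0.016 ] [ 0.5858 -0.1942  0.0112]
corner far out [ 0.605  -0.3225  0.016 ] [ 0.6045 -0.3215  0.0152]
stop inner far [ 0.5786 -0.3146  0.016 ] [ 0.5774 -0.3152  0.0213]
stop inner near [ 0.451  -0.3271  0.016 ] [ 0.4514 -0.3308  0.007 ]
corner near out [ 0.4418 -0.3451  0.016 ] [ 0.4436 -0.3497  0.004 ]
bend near [ 0.4289 -0.2173  0.016 ] [ 0.4279 -0.2164  0.0192]
post [ 0.4012 -0.1665  0.05  ] [ 0.4024 -0.1654  0.0665]
red start [ 0.4354 -0.1593  0.05  ] [ 0.4351 -0.1568  0.0586]
red end [ 0.4424 -0.2171  0.05  ] [ 0.4426 -0.2208  0.0184]
```

```bash
python3 - <<'E'
from h import *
np.set_printoptions(precision=4,suppress=True)
f,cx,cy,R,t=cal("wrist"); s=state(); Rt=s["eef_rot"]; o=-R.T@t
print(f,cx,cy,"cam in tool",Rt.T@(o-s["tcp_pos"]),"cam axes in tool\n",Rt.T@R.T)
E
```

```text
337.00969402876586 261.56706933865206 194.23781610441304 cam in tool [ 0.0715  0.0007 -0.142 ] cam axes in tool
 [[ 0.0007 -0.9594 -0.282 ]
 [ 1.      0.0005  0.0008]
 [-0.0006 -0.282   0.9594]]
```

{"name": "drive_tool", "arguments": {
  "deltas": [
    [[0.02,-0.045,0.01],[0,0,-0.1],1],
    [[0.02,-0.045,0.01],[0,0,-0.1],1],
    [[0.02,-0.045,0.01],[0,0,-0.1],1],
    [[0.02,-0.045,0.01],[0,0,-0.1],1]
  ]
}}

```text
clock: 0.5
tcp_pos: [0.2908, 0.2997, 0.271]
eef_rot: [[-0.685, 0.729, -0.0], [0.729, 0.685, -0.001], [-0.0, -0.001, -1.0]]
force: [0.9, -0.1, 0.5]
gripper_width: 1.001
```

{"name": "drive_tool", "arguments": {
  "deltas": [
    [[0.018,-0.045,0.006],[0,0,-0.1],1],
    [[0.018,-0.045,0.006],[0,0,-0.1],1],
    [[0.018,-0.045,0.006],[0,0,-0.1],1],
    [[0.018,-0.045,0.006],[0,0,-0.1],1],
    [[0.018,-0.045,0.006],[0,0,-0.1],1],
    [[0.018,-0.045,0.006],[0,0,-0.1],1],
    [[0.018,-0.045,0.006],[0,0,-0.1],1],
    [[0.018,-0.045,0.006],[0,0,-0.1],1]
  ]
}}

```text
clock: 1.3
tcp_pos: [0.4348, -0.0605, 0.3192]
eef_rot: [[0.048, 0.999, -0.0], [0.999, -0.048, 0.0], [0.0, -0.0, -1.0]]
force: [1.8, 0.6, -0.5]
gripper_width: 0.997
```

{"name": "drive_tool", "arguments": {
  "deltas": [
    [[0.01,-0.04,0.006],[0,0,-0.1],1],
    [[0.0,-0.02,0.0],[0,0,-0.1],1],
    [[0,0,0],[0,0,0],1]
  ]
}}

```text
clock: 1.6
tcp_pos: [0.4447, -0.1208, 0.3245]
eef_rot: [[0.245, 0.969, -0.001], [0.969, -0.245, -0.0], [-0.001, -0.001, -1.0]]
force: [-1.9, 0.3, -0.1]
gripper_width: 0.995
```

```bash
python3 - <<'E'
from h import *
p,d=shot("wrist","w1")
im=cv2.imread("pics/w1.png"); cv2.imwrite("pics/w1b.png",cv2.resize(im,None,fx=1.55,fy=1.55,interpolation=cv2.INTER_CUBIC))
E
```

```text
(no output)
```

View pics/w1b.png

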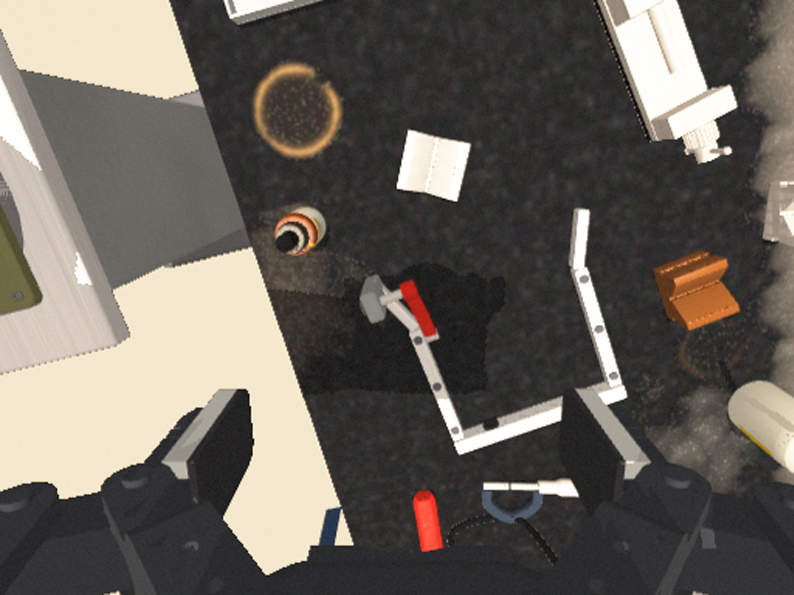

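```bash
python3 - <<'E'
from h import *
np.set_printoptions(precision=4,suppress=True)
crop("w1",245,75,315,140,9,"c3")
crop("w1",220,125,420,300,4,"c4")
z=load("w1"); C=cloud(z)
q=C[80:135,250:310].reshape(-1,3); print("tab",np.median(q[q[:,2]<.012],0)); q=q[q[:,2]>.012]
print(q[:,2].max(),cv2.minAreaRect((q[:,:2]*1000).astype(np.float32)))
for u,v in[(408,130),(471,142),(460,201),(397,189)]: print(onz(z,u/1.55,v/1.55,.04),P(z,int(u/1.55),int(v/1.55)))
E
```

```text
tab [ 0.4843 -0.0732 -0.0004]
0.46651019134317206 ((480.080810546875, -69.4219741821289), (44.89853286743164, 50.0932502746582), 63.70602035522461)
[ 0.4679 -0.0384  0.04  ] [ 0.4683 -0.0362  0.001 ]
[ 0.5134 -0.0591  0.04  ] [ 0.517  -0.0588  0.0022]
[ 0.4953 -0.1014  0.04  ] [ 0.4976 -0.1052 -0.0015]
[ 0.4484 -0.0798  0.04  ] [ 0.4486 -0.0787  0.0403]
```

View pics/c3.png

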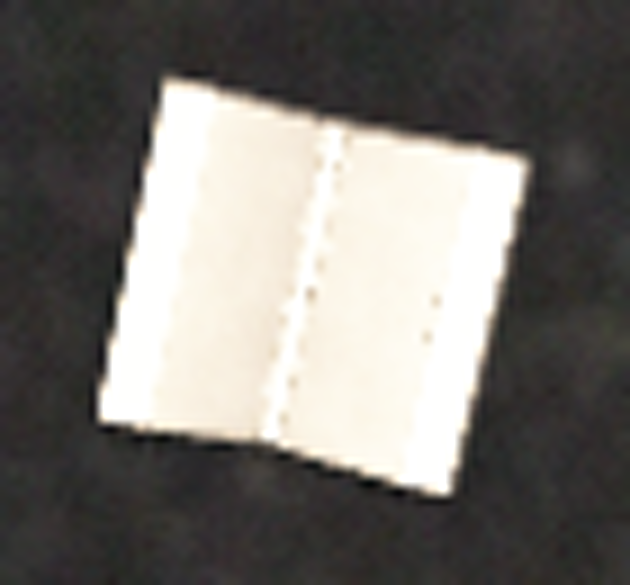

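View pics/c4.png

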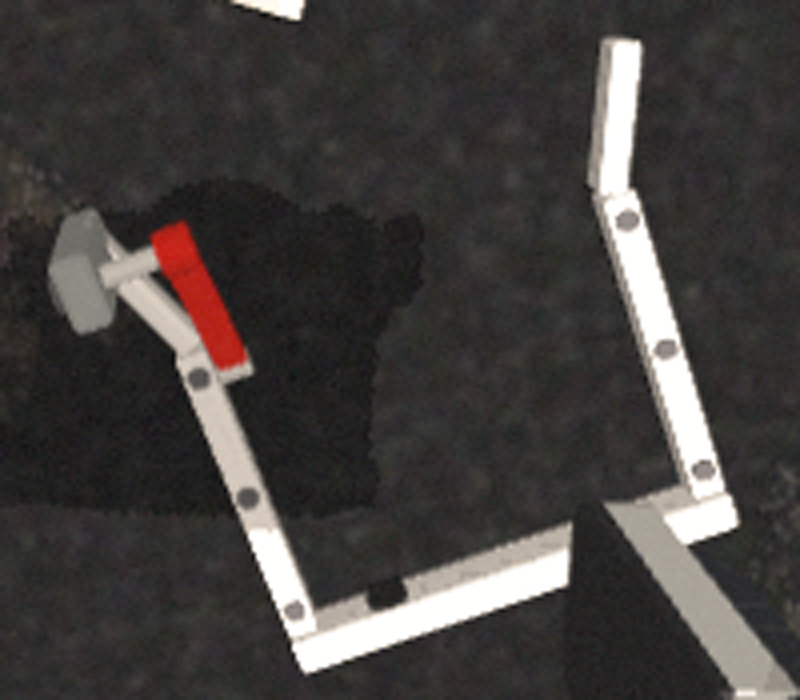

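```bash
python3 - <<'E'
from h import *
np.set_printoptions(precision=4,suppress=True)
z=load("w1")
g=lambda u,v,h:onz(z,220+(u+.5)/4-.5,125+(v+.5)/4-.5,h)
L=[g(199,378,.016),g(248,497,.016),g(294,610,.016)];R=[g(627,220,.016),g(665,349,.016),g(703,469,.016)]
print(np.array(L),np.array(R))
d=(L[2]-L[0])[:2],(R[2]-R[0])[:2]
for a in d: print(np.linalg.norm(a),np.degrees(np.arctan2(a[1],a[0])))
w=((R[0]-L[0])+(R[1]-L[1])+(R[2]-L[2]))[:2]/3; print("width",np.linalg.norm(w),np.degrees(np.arctan2(w[1],w[0])))
print("mid",(np.mean(L,0)+np.mean(R,0))/2)
print("rail far end",g(310,628,.016),g(722,488,.016))
print("stop top edge inner", g(298,650,.02),g(565,557,.02),g(683,543,.02), "outer",g(308,673,.02),g(738,522,.02))
print("bend L in",g(218,352,.016),"bend R",g(597,198,.016),g(633,190,.016))
print("tip",g(235,375,.015),"hinge",g(172,232,.055),"leadR",g(605,38,.016),g(640,42,.016),"post",g(85,300,.064))
C=cloud(z)
for u,v in [(210,400),(620,230),(600,570),(85,300),(172,250),(230,360)]:
    print(u,v,C[int(125+v/4),int(220+u/4)])
E
```

```text
[[ 0.4321 -0.2175  0.016 ]
 [ 0.4384 -0.2669  0.016 ]
 [ 0.4446 -0.3163  0.016 ]] [[ 0.5886 -0.1973  0.016 ]
 [ 0.5945 -0.2472  0.016 ]
 [ 0.6013 -0.2965  0.016 ]]
0.09959562722848828 -82.80827691456447
0.10000655813560702 -82.73185635922886
width 0.15768983195053707 7.253832707400289
mid [ 0.5166 -0.2569  0.016 ]
rail far end [ 0.4488 -0.3252  0.016 ] [ 0.607  -0.3057  0.016 ]
stop top edge inner [ 0.4425 -0.3308  0.02  ] [ 0.5461 -0.3169  0.02  ] [ 0.5889 -0.3219  0.02  ] outer [ 0.444  -0.3413  0.02  ] [ 0.6095 -0.3184  0.02  ]
bend L in [ 0.441  -0.2096  0.016 ] bend R [ 0.5798 -0.1871  0.016 ] [ 0.5922 -0.1873  0.016 ]
tip [ 0.4448 -0.2199  0.015 ] hinge [ 0.4382 -0.1534  0.055 ] leadR [ 0.591  -0.1339  0.016 ] [ 0.602  -0.1381  0.016 ] post [ 0.407  -0.1658  0.064 ]
210 400 [ 0.4336 -0.2275  0.015 ]
620 230 [ 0.5855 -0.1993  0.0186]
600 570 [ 0.4885 -0.1247  0.3463]
85 300 [ 0.407  -0.1664  0.0637]
172 250 [ 0.4374 -0.1583  0.058 ]
230 360 [ 0.4442 -0.2133  0.0182]
```

{"name": "drive_tool", "arguments": {
  "deltas": [
    [[0.009,0.0128,-0.045],[0,0,-0.094],1],
    [[0.009,0.0128,-0.045],[0,0,-0.094],1],
    [[0.009,0.0128,-0.045],[0,0,0],1],
    [[0.009,0.0128,-0.045],[0,0,0],1],
    [[0,0,-0.035],[0,0,0],1],
    [[0,0,0],[0,0,0],1],
    [[0,0,0],[0,0,0],1]
  ]
}}

```text
clock: 2.35
tcp_pos: [0.4799, -0.0661, 0.1103]
eef_rot: [[0.416, 0.91, -0.002], [0.91, -0.416, 0.0], [-0.0, -0.002, -1.0]]
force: [0.9, -0.1, 0.3]
gripper_width: 1.0
```

```bash
python3 - <<'E'
from h import *
np.set_printoptions(precision=4,suppress=True)
s=state();print(s["tcp_pos"],np.degrees(np.arctan2(s["eef_rot"][1,1],s["eef_rot"][0,1])))
p,d=shot("wrist","w2")
z=load("w2"); C=cloud(z)
m=(C[...,2]>.03)&(C[...,2]<.044)&(np.hypot(C[...,0]-.4805,C[...,1]+.0695)<.045)
q=C[m]; print(m.sum(),cv2.minAreaRect((q[:,:2]*1000).astype(np.float32)))
im=cv2.imread("pics/w2.png"); cv2.imwrite("pics/w2b.png",cv2.resize(im,None,fx=1.55,fy=1.55,interpolation=cv2.INTER_CUBIC))
E
```

```text
[ 0.4799 -0.0661  0.1103] -24.558071924987786
3124 ((479.9866638183594, -69.16677856445312), (45.55533981323242, 50.11561584472656), 63.5079460144043)
```

View pics/w2b.png

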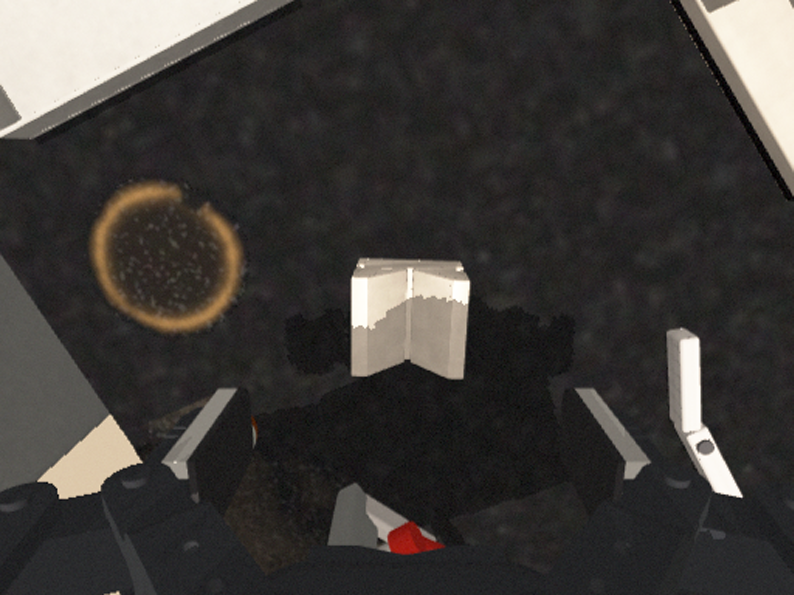

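{"name": "drive_tool", "arguments": {
  "deltas": [
    [[0,-0.003,-0.04],[0,0,-0.02],1],
    [[0,0,-0.04],[0,0,0],1],
    [[0,0,-0.024],[0,0,0],1],
    [[0,0,0],[0,0,0],0.4],
    [[0,0,0],[0,0,0],0.4],
    [[0,0,0],[0,0,0],0.4],
    [[0,0,0],[0,0,0],0.4],
    [[0,0,0],[0,0,0],0.4]
  ]
}}

```text
clock: 3.2
tcp_pos: [0.4818, -0.0701, 0.0086]
eef_rot: [[0.436, 0.9, 0.003], [0.9, -0.436, 0.0], [0.001, 0.002, -1.0]]
force: [-1.8, 1.2, 5.7]
gripper_width: 0.579
```

{"name": "drive_tool", "arguments": {
  "deltas": [
    [[0,0,0],[0,0,0],0],
    [[0,0,0],[0,0,0],0],
    [[0,0,0.02],[0,0,0],0],
    [[0,0,0.04],[0,0,0],0],
    [[0,0,0.04],[0,0,0],0],
    [[0,0.02,0.03],[0,0,0.07],0],
    [[0,0.0,0],[0,0,0],0]
  ]
}}

```text
clock: 3.9
tcp_pos: [0.4848, -0.0493, 0.142]
eef_rot: [[0.37, 0.929, 0.011], [0.929, -0.37, 0.0], [0.004, 0.011, -1.0]]
force: [1.4, -0.8, -6.2]
gripper_width: 0.574
```

```bash
python3 - <<'E'
from h import *
p,d=shot("wrist","w3"); p,d=shot("top","top1")
im=cv2.imread("pics/w3.png"); cv2.imwrite("pics/w3b.png",cv2.resize(im,None,fx=1.55,fy=1.55,interpolation=cv2.INTER_CUBIC))
E
```

```text
(no output)
```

View pics/w3b.png

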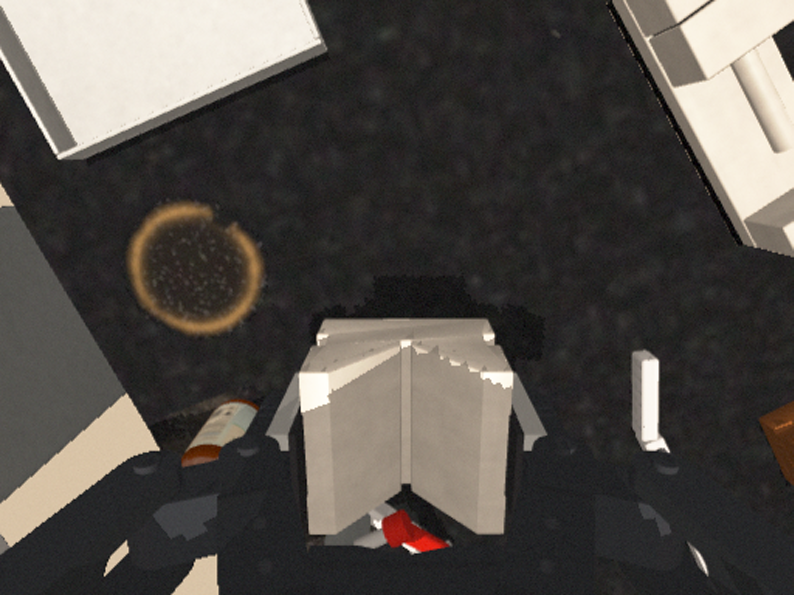

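```bash
python3 - <<'E'
from h import *
np.set_printoptions(precision=4,suppress=True)
z=load("w3"); g=lambda u,v,h:onz(z,(u+.5)/1.55-.5,(v+.5)/1.55-.5,h)
a=g(62,155,.021);b=g(325,43,.021);e=b-a
print(a,b,np.linalg.norm(e),np.degrees(np.arctan2(e[1],e[0])))
n=np.array([-e[1],e[0]])/np.linalg.norm(e); print("centre",(a+b)[:2]/2+n*.045)
C=cloud(z); m=(C[...,2]>.012)&(C[...,2]<.05)&(C[...,1]>.03)&(C[...,0]<.51);q=C[m]
print(m.sum(),cv2.minAreaRect((q[:,:2]*1000).astype(np.float32)))
print(state()["q"])
E
```

```text
[0.3581 0.0761 0.021 ] [0.4959 0.0745 0.021 ] 0.1378422236530814 -0.6416088280475923
centre [0.4275 0.1203]
2003 ((424.21533203125, 105.39947509765625), (140.52481079101562, 61.662452697753906), 0.0738258808851242)
[-0.1037  0.2507 -0.4095  0.9072 -0.0005  1.8479]
```

{"name": "drive_tool", "arguments": {
  "deltas": [
    [[-0.015,0.042,0],[0,0,0.095],0],
    [[-0.015,0.042,0],[0,0,0.095],0],
    [[-0.015,0.042,-0.01],[0,0,0.095],0],
    [[-0.015,0.043,-0.03],[0,0,0.095],0],
    [[0,0,-0.03],[0,0,0],0],
    [[0,0,-0.02],[0,0,0],0],
    [[0,0,0],[0,0,0],0],
    [[0,0,0],[0,0,0],0]
  ]
}}

```text
clock: 4.8
tcp_pos: [0.4208, 0.1145, 0.0479]
eef_rot: [[0.002, 1.0, -0.003], [1.0, -0.002, -0.001], [-0.001, -0.003, -1.0]]
force: [-0.0, 1.2, -5.3]
gripper_width: 0.573
```

```bash
python3 - <<'E'
from h import *
p,d=shot("wrist","w4")
im=cv2.imread("pics/w4.png"); cv2.imwrite("pics/w4b.png",cv2.resize(im,None,fx=1.55,fy=1.55,interpolation=cv2.INTER_CUBIC))
s=state(); print(s["tcp_pos"],s["eef_rot"],s["force"])
E
```

```text
[0.42211819 0.11478791 0.04876983] [[ 1.95258982e-03  9.99998058e-01 -2.67198127e-04]
 [ 9.99998065e-01 -1.95265380e-03 -2.39421736e-04]
 [-2.39943017e-04 -2.66730117e-04 -9.99999936e-01]] [ 1.45518993 -0.45040369 -4.8277999 ]
```

View pics/w4b.png

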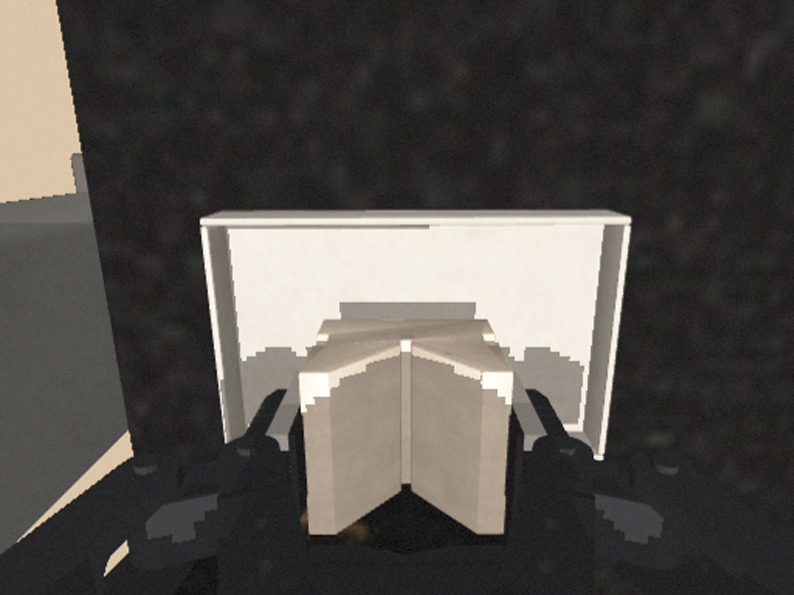

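```bash
python3 - <<'E'
from h import *
np.set_printoptions(precision=4,suppress=True)
z=load("w4"); g=lambda u,v,h:onz(z,(u+.5)/1.55-.5,(v+.5)/1.55-.5,h)
for p in [(202,217),(203,224),(631,215),(631,222),(600,458),(225,440)]: print(p,g(*p,.021))
print("V top rear",g(300,374,.0802+.0),g(512,374,.0802))
E
```

```text
(202, 217) [0.3558 0.1654 0.021 ]
(203, 224) [0.3558 0.1632 0.021 ]
(631, 215) [0.4937 0.166  0.021 ]
(631, 222) [0.494  0.1637 0.021 ]
(600, 458) [0.493  0.0768 0.021 ]
(225, 440) [0.3552 0.0843 0.021 ]
V top rear [0.3973 0.1372 0.0802] [0.4457 0.1372 0.0802]
```

{"name": "drive_tool", "arguments": {
  "deltas": [
    [[0.003,0.005,-0.015],[0,0,0],0],
    [[0,0,-0.014],[0,0,0],0],
    [[0,0,-0.004],[0,0,0],0],
    [[0,0,-0.003],[0,0,0],0],
    [[0,0,0],[0,0,0],0],
    [[0,0,0],[0,0,0],0]
  ]
}}

```text
clock: 5.45
tcp_pos: [0.4256, 0.1202, 0.0133]
eef_rot: [[0.001, 1.0, 0.001], [1.0, -0.001, 0.0], [0.0, 0.001, -1.0]]
force: [0.3, 0.5, -5.4]
gripper_width: 0.574
```

{"name": "drive_tool", "arguments": {
  "deltas": [
    [[0,0,-0.0015],[0,0,0],0],
    [[0,0,-0.001],[0,0,0],0],
    [[0,0,0],[0,0,0],0]
  ]
}}

```text
clock: 5.75
tcp_pos: [0.4257, 0.1204, 0.0116]
eef_rot: [[0.001, 1.0, 0.002], [1.0, -0.001, 0.0], [0.0, 0.002, -1.0]]
force: [-2.2, -1.2, 8.7]
gripper_width: 0.578
```

Seated. Release and rise.

{"name": "drive_tool", "arguments": {
  "deltas": [
    [[0,0,0],[0,0,0],0.75],
    [[0,0,0],[0,0,0],0.75],
    [[0,0,0],[0,0,0],0.75],
    [[0,0,0.02],[0,0,0],0.75],
    [[0,0,0.04],[0,0,0],0.75],
    [[0,0.02,0.04],[0,0,0],0.75],
    [[0,0.03,0.04],[0,0,0],0.75],
    [[0,0,0],[0,0,0],0.3]
  ]
}}

```text
clock: 6.55
tcp_pos: [0.4297, 0.1744, 0.1556]
eef_rot: [[-0.002, 1.0, 0.011], [1.0, 0.002, 0.006], [0.006, 0.011, -1.0]]
force: [1.8, -0.4, -1.3]
gripper_width: 0.592
```

```bash
python3 - <<'E'
from h import *
np.set_printoptions(precision=4,suppress=True)
p,d=shot("wrist","w5")
im=cv2.imread("pics/w5.png"); cv2.imwrite("pics/w5b.png",cv2.resize(im,None,fx=1.55,fy=1.55,interpolation=cv2.INTER_CUBIC))
z=load("w5"); C=cloud(z)
m=(C[...,2]>.035)&(C[...,2]<.05)&(np.hypot(C[...,0]-.425,C[...,1]-.12)<.05); q=C[m]; print(q[:,2].max(),cv2.minAreaRect((q[:,:2]*1000).astype(np.float32)))
s=state(); print(s["tcp_pos"],s["gripper_width"])
E
```

```text
0.04482771818573744 ((426.2904052734375, 120.17203521728516), (50.050148010253906, 46.00079345703125), 0.15406246483325958)
[0.4278 0.1724 0.1529] 0.506262600645036
```

View pics/w5b.png

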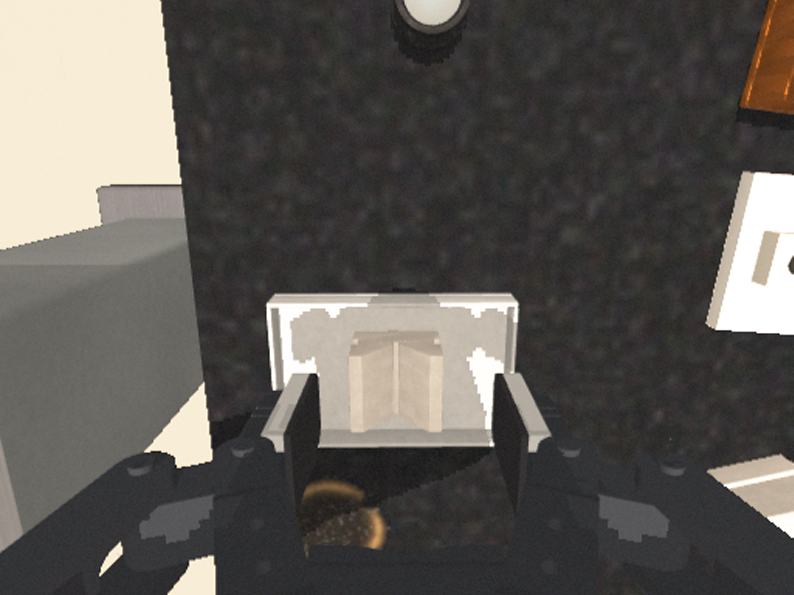

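{"name": "drive_tool", "arguments": {
  "deltas": [
    [[0.006,-0.001,0],[0,0,0.145],0.3],
    [[0.006,-0.001,0],[0,0,0.145],0.3],
    [[0.006,-0.001,0],[0,0,0.145],0.3],
    [[0.006,-0.001,0],[0,0,0.145],0.3],
    [[0.006,-0.001,0],[0,0,0.145],0.3],
    [[0.006,-0.001,0],[0,0,0.145],0.3],
    [[0.006,-0.001,0],[0,0,0.145],0.3],
    [[0.005,-0.001,0],[0,0,0.145],0.3]
  ]
}}

```text
clock: 7.4
tcp_pos: [0.471, 0.161, 0.1482]
eef_rot: [[-0.918, 0.395, -0.003], [0.395, 0.918, -0.001], [0.002, -0.003, -1.0]]
force: [0.4, 0.3, -0.3]
gripper_width: 0.299
```

{"name": "drive_tool", "arguments": {
  "deltas": [
    [[0,0,-0.02],[0,0,0.14],0.3],
    [[0,0,-0.03],[0,0,0.14],0.3],
    [[0,0,-0.02],[0,0,0.129],0.3],
    [[0,0,0],[0,0,0],0.3],
    [[0,0,0],[0,0,0],0.3]
  ]
}}

```text
clock: 7.9
tcp_pos: [0.4708, 0.1614, 0.0791]
eef_rot: [[-1.0, 0.006, -0.003], [0.006, 1.0, -0.001], [0.003, -0.001, -1.0]]
force: [-0.2, -0.1, 0.1]
gripper_width: 0.303
```

```bash
python3 - <<'E'
from h import *
np.set_printoptions(precision=4,suppress=True)
s=state(); print(s["tcp_pos"],s["gripper_width"],s["q"])
p,d=shot("wrist","w6")
im=cv2.imread("pics/w6.png"); cv2.imwrite("pics/w6b.png",cv2.resize(im,None,fx=1.55,fy=1.55,interpolation=cv2.INTER_CUBIC))
E
```

```text
[0.4708 0.1614 0.0791] 0.30279974897748113 [ 0.3303  0.3342 -0.4626  0.777  -0.0002  0.3363]
```

View pics/w6b.png

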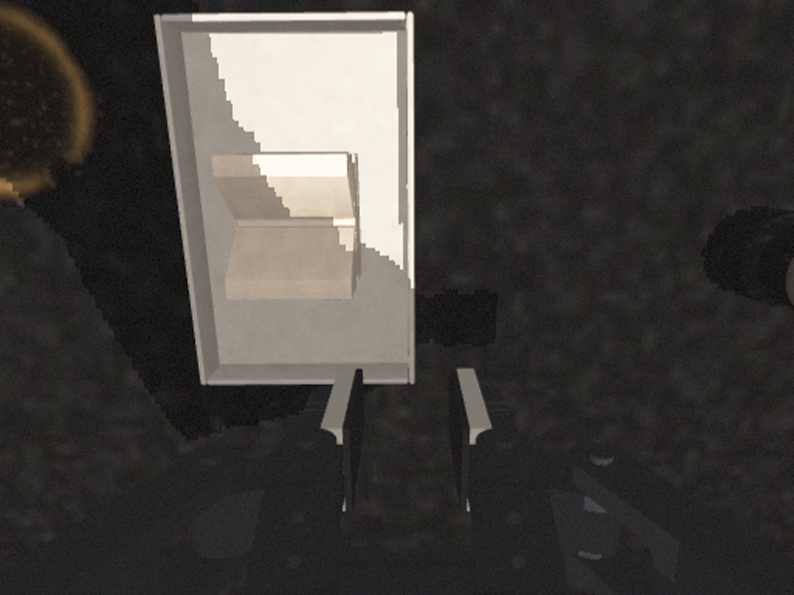

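```bash
python3 - <<'E'
from h import *
np.set_printoptions(precision=4,suppress=True)
z=load("w6"); g=lambda u,v,h:onz(z,(u+.5)/1.55-.5,(v+.5)/1.55-.5,h)
for p in [(413,13),(413,383),(203,384),(155,15)]: print(p,g(*p,.021))
E
```

```text
(413, 13) [0.355  0.1651 0.021 ]
(413, 383) [0.494  0.1649 0.021 ]
(203, 384) [0.494  0.0769 0.021 ]
(155, 15) [0.3551 0.0762 0.021 ]
```

{"name": "drive_tool", "arguments": {
  "deltas": [
    [[0.003,0.0025,-0.02],[0,0,0],0.3],
    [[0,0,-0.025],[0,0,0],0.3],
    [[0,0,-0.02],[0,0,0],0.3],
    [[0,0,-0.006],[0,0,0],0.3],
    [[0,0,0],[0,0,0],0.3]
  ]
}}

```text
clock: 8.45
tcp_pos: [0.475, 0.1646, 0.0093]
eef_rot: [[-1.0, 0.004, -0.0], [0.004, 1.0, -0.0], [0.0, -0.0, -1.0]]
force: [0.2, 0.4, 0.1]
gripper_width: 0.297
```

{"name": "drive_tool", "arguments": {
  "deltas": [
    [[0,0,0],[0,0,0],0.15],
    [[0,0,0],[0,0,0],0.05],
    [[0,0,0],[0,0,0],0],
    [[0,0,0],[0,0,0],0],
    [[0,0,0],[0,0,0],0]
  ]
}}

```text
clock: 8.95
tcp_pos: [0.476, 0.1643, 0.0104]
eef_rot: [[-1.0, 0.003, 0.003], [0.003, 1.0, -0.001], [-0.003, -0.001, -1.0]]
force: [0.2, -3.0, 5.6]
gripper_width: 0.012
```

{"name": "drive_tool", "arguments": {
  "deltas": [
    [[0.003,-0.005,0],[0,0,0.01],0],
    [[0.006,-0.01,0],[0,0,0.016],0],
    [[0.0075,-0.013,0],[0,0,0.02],0],
    [[0.0085,-0.0145,0],[0,0,0.02],0],
    [[0.0085,-0.0145,0],[0,0,0.02],0],
    [[0.007,-0.0125,0],[0,0,0.018],0],
    [[0.006,-0.009,0],[0,0,0.014],0],
    [[0.003,-0.005,0],[0,0,0.007],0]
  ]
}}

```text
clock: 9.75
tcp_pos: [0.5243, 0.0835, 0.0104]
eef_rot: [[-0.993, -0.121, -0.001], [-0.121, 0.993, 0.007], [-0.0, 0.007, -1.0]]
force: [-5.6, 8.5, 8.7]
gripper_width: 0.013
```

{"name": "drive_tool", "arguments": {
  "deltas": [
    [[0,0,0],[0,0,0],0],
    [[0,0,0],[0,0,0],0]
  ]
}}

```text
clock: 9.95
tcp_pos: [0.5247, 0.0828, 0.0104]
eef_rot: [[-0.993, -0.121, 0.001], [-0.121, 0.993, 0.004], [-0.001, 0.004, -1.0]]
force: [-3.1, 3.0, 6.9]
gripper_width: 0.011
```

```bash
python3 - <<'E'
from h import *
np.set_printoptions(precision=4,suppress=True)
s=state(); print(s["tcp_pos"],s["gripper_width"],s["force"])
p,d=shot("wrist","w7"); shot("side","side7"); shot("top","top7")
im=cv2.imread("pics/w7.png"); cv2.imwrite("pics/w7b.png",cv2.resize(im,None,fx=1.55,fy=1.55,interpolation=cv2.INTER_CUBIC))
crop("side7",180,150,320,300,4,"c7"); crop("top7",190,140,390,260,4,"c7t")
E
```

```text
[0.5247 0.0828 0.0104] 0.010865977951272907 [-3.0726  3.0157  6.8907]
```

View pics/w7b.png

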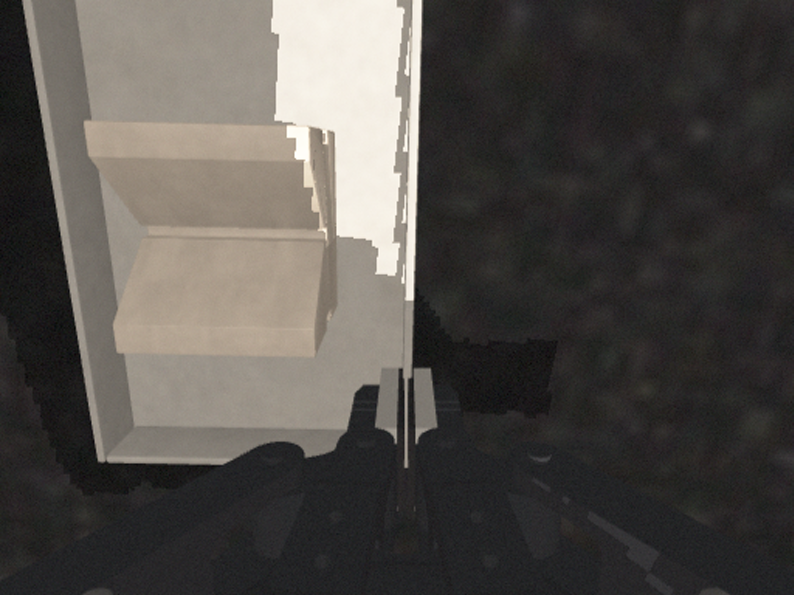

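View pics/c7.png

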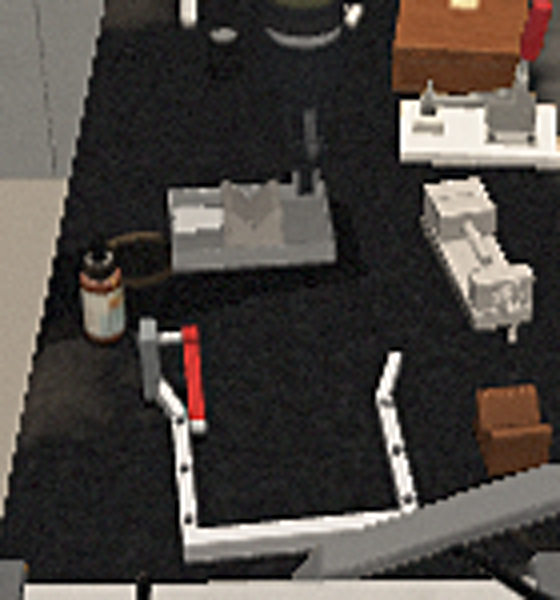

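View pics/c7t.png

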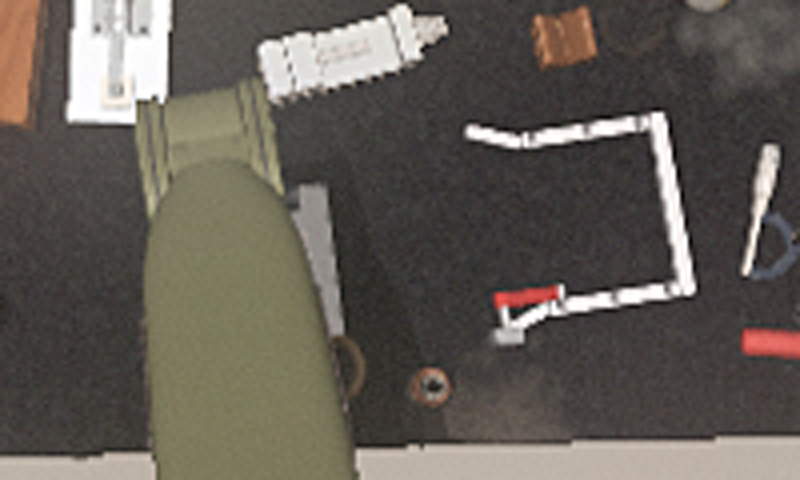

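```bash
cat >> h.py <<'E'
DX=np.array([.1262,-.9920]);DY=np.array([.9920,.1262]);ORG=np.array([.4927,-.0684])
def dk(p): r=np.asarray(p)[:2]-ORG; return np.array([r@DX,r@DY])
E
python3 - <<'E'
from h import *
np.set_printoptions(precision=4,suppress=True)
z=load("w7"); g=lambda u,v,h:onz(z,(u+.5)/1.55-.5,(v+.5)/1.55-.5,h)
for nm,p in [("trail top",(420,3)),("trail low",(413,300)),("corner lead/+y",(100,462)),("lead edge up",(25,3))]: print(nm,g(*p,.021),dk(g(*p,.021)))
for p in [(85,122),(283,125),(115,353),(316,356)]: print("vb",dk(g(*p,.043)))
print("tcp",dk(state()["tcp_pos"]))
zs=load("side7"); h=lambda u,v,hh:onz(zs,180+(u+.5)/4-.5,150+(v+.5)/4-.5,hh)
print("side lead edge", dk(h(172,250,.021)),dk(h(334,243,.021)))
for nm,p,hh in [("boltsL",(183,468),.016),("L",(180,420),.016),("L",(190,518),.016),("R",(389,400),.016),("R",(397,450),.016),("R",(406,500),.016)]: print(nm,dk(h(*p,hh)))
E
```

```text
trail top [0.4227 0.0741 0.021 ] [-0.1502 -0.0514]
trail low [0.4918 0.0813 0.021 ] [-0.1486  0.018 ]
corner lead/+y [ 0.5508 -0.002   0.021 ] [-0.0585  0.066 ]
lead edge up [ 0.4336 -0.0136  0.021 ] [-0.0618 -0.0518]
vb [-0.0834 -0.0255]
vb [-0.1224 -0.0248]
vb [-0.0813  0.0235]
vb [-0.1263  0.0246]
tcp [-0.146   0.0508]
side lead edge [-0.0658 -0.0744] [-0.0576  0.0645]
boltsL [ 0.1879 -0.0814]
L [ 0.1373 -0.0804]
L [ 0.2375 -0.0796]
R [0.1357 0.0804]
R [0.1894 0.0775]
R [0.2397 0.0755]
```

{"name": "drive_tool", "arguments": {
  "deltas": [
    [[0.001,-0.006,0],[0,0,0.005],0],
    [[0.002,-0.012,0],[0,0,0.005],0],
    [[0.003,-0.018,0],[0,0,0.005],0],
    [[0.003,-0.018,0],[0,0,0.005],0],
    [[0.003,-0.018,0],[0,0,0.005],0],
    [[0.003,-0.018,0],[0,0,0],0],
    [[0.003,-0.016,0],[0,0,0],0],
    [[0.0015,-0.012,0],[0,0,0],0]
  ]
}}

```text
clock: 10.9
tcp_pos: [0.5451, -0.0346, 0.0104]
eef_rot: [[-0.989, -0.146, 0.003], [-0.146, 0.989, 0.007], [-0.004, 0.007, -1.0]]
force: [-0.3, 9.4, 5.9]
gripper_width: 0.012
```

{"name": "drive_tool", "arguments": {
  "deltas": [
    [[0.001,-0.008,0],[0,0,0],0],
    [[0,-0.003,0],[0,0,0],0],
    [[0,0,0],[0,0,0],0]
  ]
}}

```text
clock: 11.2
tcp_pos: [0.5462, -0.0458, 0.0104]
eef_rot: [[-0.989, -0.146, 0.003], [-0.146, 0.989, 0.006], [-0.004, 0.005, -1.0]]
force: [-0.9, 5.5, 4.8]
gripper_width: 0.013
```

```bash
python3 - <<'E'
from h import *
np.set_printoptions(precision=4,suppress=True)
s=state(); print(s["tcp_pos"],dk(s["tcp_pos"]),s["gripper_width"],s["force"])
p,d=shot("wrist","w8"); shot("side","side8")
im=cv2.imread("pics/w8.png"); cv2.imwrite("pics/w8b.png",cv2.resize(im,None,fx=1.55,fy=1.55,interpolation=cv2.INTER_CUBIC))
crop("side8",200,190,300,300,6,"c8")
E
```

```text
[ 0.5462 -0.0458  0.0104] [-0.0156  0.0559] 0.012751057519696605 [-0.9016  5.468   4.7674]
```

View pics/w8b.png

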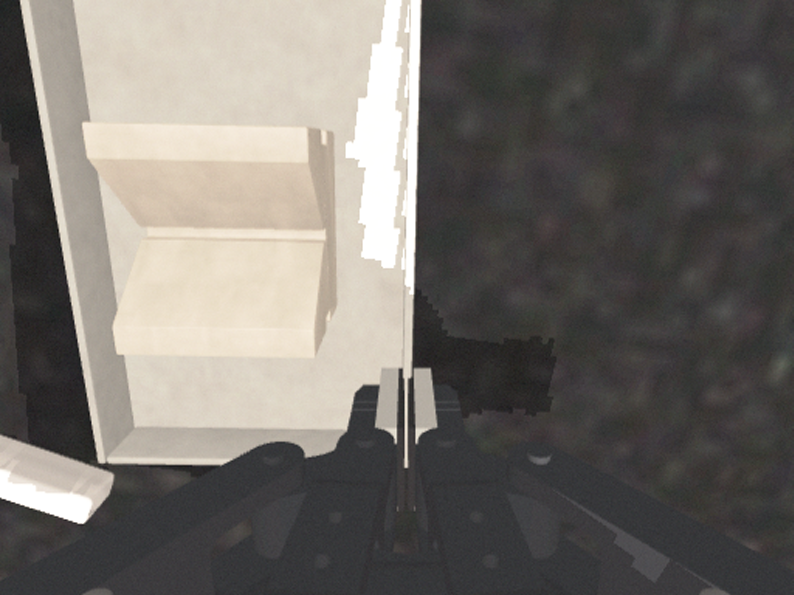

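View pics/c8.png

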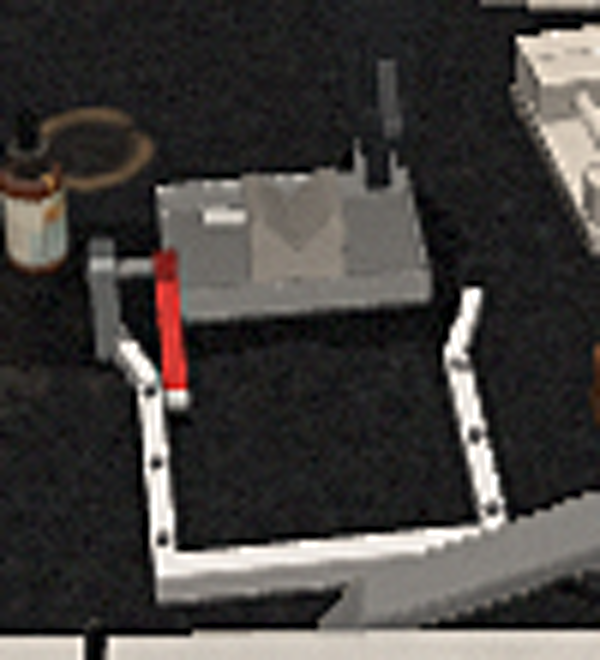

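```bash
python3 - <<'E'
from h import *
np.set_printoptions(precision=4,suppress=True)
z=load("w8"); g=lambda u,v,h:onz(z,(u+.5)/1.55-.5,(v+.5)/1.55-.5,h)
for nm,p in [("trail top",(420,3)),("trail low",(413,300)),("corner lead/+y",(99,462)),("lead edge up",(22,3))]: print(nm,dk(g(*p,.021)))
C=cloud(z);print("tray rim z", [C[int(v/1.55),int(u/1.55)].round(4) for u,v in [(418,20),(415,100),(24,10),(60,230),(97,450)]])
zs=load("side8"); h=lambda u,v,hh:onz(zs,200+(u+.5)/6-.5,190+(v+.5)/6-.5,hh)
print("side lead low corners", dk(h(433,300,.0)), "up",dk(h(432,276,.021)))
for nm,p,hh in [("boltsL",(150,390),.016),("L",(156,463),.016),("L",(163,538),.016),("R",(460,365),.016),("R",(475,434),.016),("R",(492,510),.016)]: print(nm,dk(h(*p,hh)))
E
```

```text
trail top [-0.0172 -0.0463]
trail low [-0.0174  0.023 ]
corner lead/+y [0.0717 0.0733]
lead edge up [ 0.0716 -0.0444]
tray rim z [array([ 0.4475, -0.0573,  0.0194]), array([ 0.4648, -0.0554,  0.0213]), array([ 0.4589, -0.1451,  0.0205]), array([ 0.5085, -0.1399,  0.0195]), array([ 0.5708, -0.1311,  0.0207])]
side lead low corners [0.0708 0.0748] up [0.075  0.0733]
boltsL [ 0.1371 -0.0806]
L [ 0.1885 -0.0808]
L [ 0.2379 -0.0807]
R [0.1389 0.0779]
R [0.1885 0.0773]
R [0.2397 0.0768]
```

{"name": "drive_tool", "arguments": {
  "deltas": [
    [[-0.002,-0.005,0],[0,0,0],0],
    [[-0.001,-0.01,0],[0,0,0],0],
    [[0.001,-0.01,0],[0,0,0],0],
    [[0.001,-0.01,0],[0,0,0],0],
    [[0.0015,-0.01,0],[0,0,0],0],
    [[0.001,-0.005,0],[0,0,0],0],
    [[0.0,0,0],[0,0,0],0]
  ]
}}

```text
clock: 12.0
tcp_pos: [0.5473, -0.0958, 0.0104]
eef_rot: [[-0.989, -0.146, 0.002], [-0.146, 0.989, 0.005], [-0.003, 0.005, -1.0]]
force: [-1.0, 5.1, 6.4]
gripper_width: 0.01
```

```bash
python3 - <<'E'
from h import *
np.set_printoptions(precision=4,suppress=True)
s=state(); print(s["tcp_pos"],dk(s["tcp_pos"]),s["gripper_width"],s["force"])
p,d=shot("wrist","w9"); shot("side","side9")
im=cv2.imread("pics/w9.png"); cv2.imwrite("pics/w9b.png",cv2.resize(im,None,fx=1.55,fy=1.55,interpolation=cv2.INTER_CUBIC))
crop("side9",200,190,300,300,6,"c9")
E
```

```text
[ 0.5473 -0.0958  0.0104] [0.0341 0.0507] 0.010379052948796928 [-1.0256  5.0621  6.3775]
```

View pics/w9b.png

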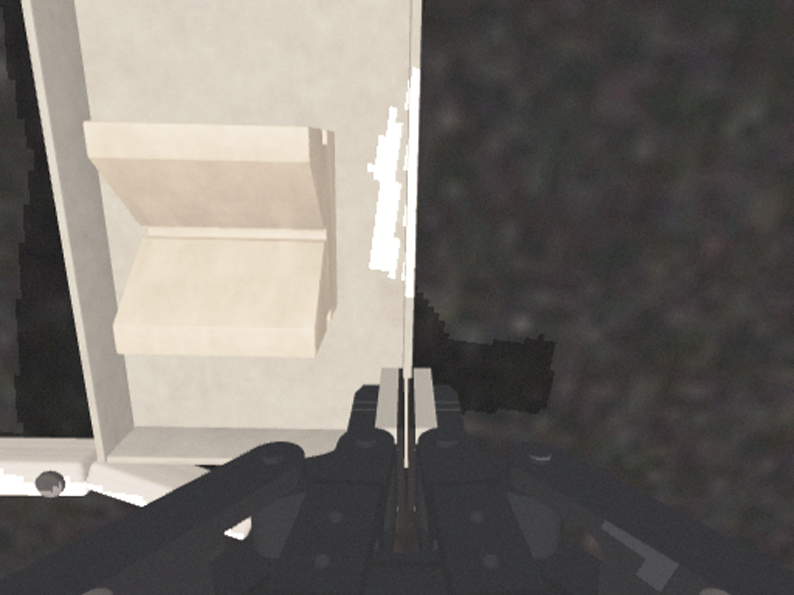

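View pics/c9.png

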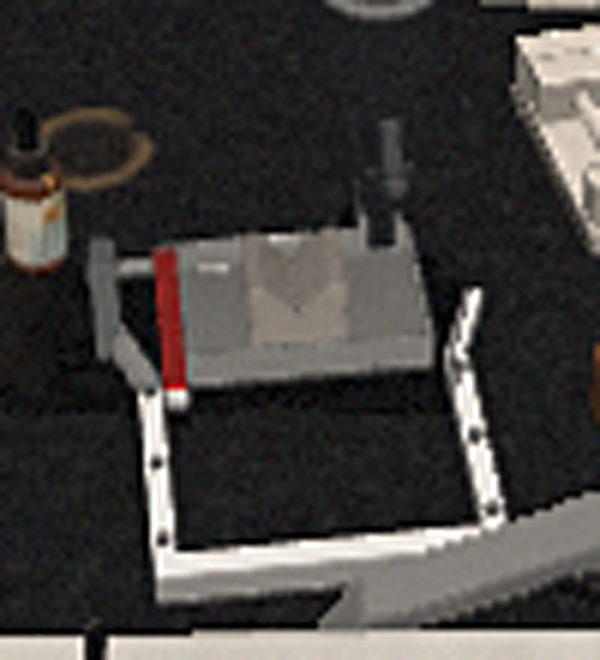

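```bash
python3 - <<'E'
from h import *
np.set_printoptions(precision=4,suppress=True)
crop("w9",0,260,160,384,5,"c9w")
z=load("w9"); g=lambda u,v,h:onz(z,(u+.5)/1.55-.5,(v+.5)/1.55-.5,h)
for nm,p in [("trail top",(420,3)),("trail low",(413,300)),("corner lead/+y",(98,462)),("lead edge up",(22,3))]: print(nm,dk(g(*p,.021)))
print("bolt",dk(g(50,483,.016)))
E
```

```text
trail top [ 0.0325 -0.0516]
trail low [0.0324 0.0178]
corner lead/+y [0.1217 0.068 ]
lead edge up [ 0.1214 -0.0497]
bolt [0.1405 0.079 ]
```

View pics/c9w.png

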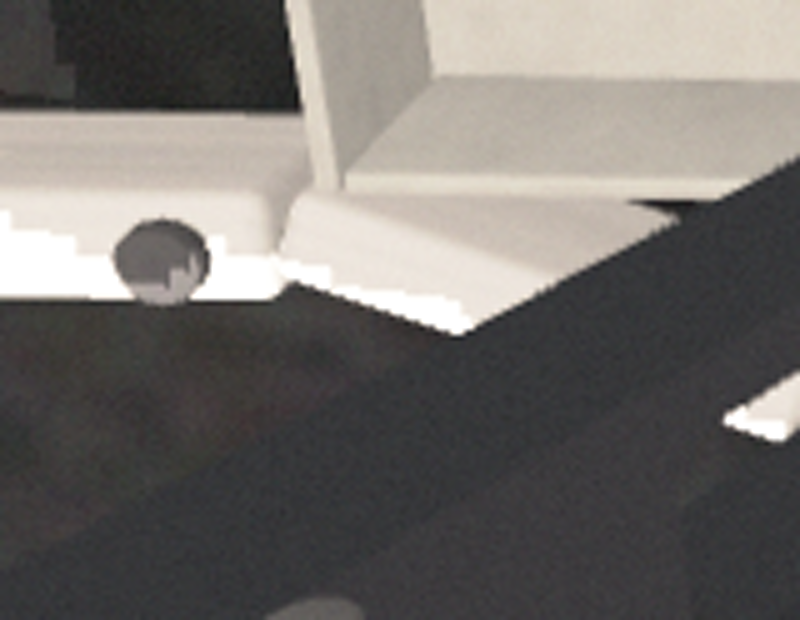

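```bash
python3 - <<'E'
from h import *
np.set_printoptions(precision=4,suppress=True)
z=load("w9"); f=lambda u,v,h:dk(onz(z,(u+.5)/5-.5,260+(v+.5)/5-.5,h))
print("rail inner top",f(50,187,.016),f(240,193,.016),"bottom",f(50,112,0),f(250,114,0)," bolt",f(161,250,.016)); print("tray",f(340,195,.021),f(560,198,.021))
E
```

```text
rail inner top [0.1495 0.0714] [0.1322 0.0717] bottom [0.1612 0.0734] [0.141  0.0733]  bolt [0.1405 0.078 ]
tray [0.1198 0.0684] [0.1002 0.0683]
```

{"name": "drive_tool", "arguments": {
  "deltas": [
    [[0.0015,-0.006,0],[0,0,0],0],
    [[0.0015,-0.01,0],[0,0,0],0],
    [[0.0015,-0.01,0],[0,0,0],0],
    [[0.0015,-0.01,0],[0,0,0],0],
    [[0.001,-0.01,0],[0,0,0],0],
    [[0,0,0],[0,0,0],0]
  ]
}}

```text
clock: 12.7
tcp_pos: [0.5543, -0.1426, 0.0104]
eef_rot: [[-0.989, -0.146, 0.002], [-0.146, 0.989, 0.004], [-0.003, 0.004, -1.0]]
force: [-2.2, 4.1, 6.1]
gripper_width: 0.013
```

```bash
python3 - <<'E'
from h import *
np.set_printoptions(precision=4,suppress=True)
s=state(); print(dk(s["tcp_pos"]),s["gripper_width"],s["force"])
shot("wrist","w10"); shot("side","side10")
crop("w10",0,0,300,384,1.5,"c10w")
crop("side10",200,190,300,300,6,"c10")
E
```

```text
[0.0814 0.0517] 0.012538382258341769 [-2.1928  4.083   6.0574]
```

View pics/c10w.png

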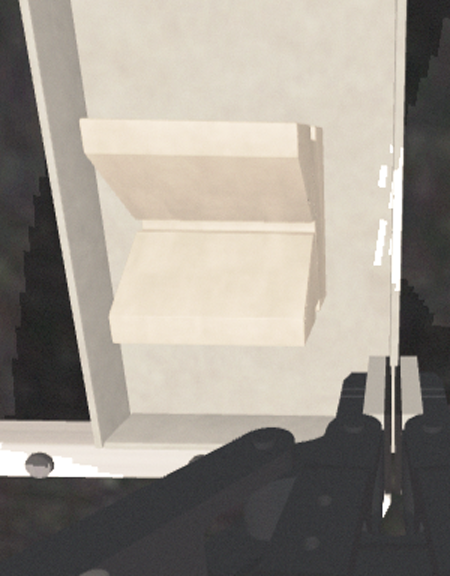

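View pics/c10.png

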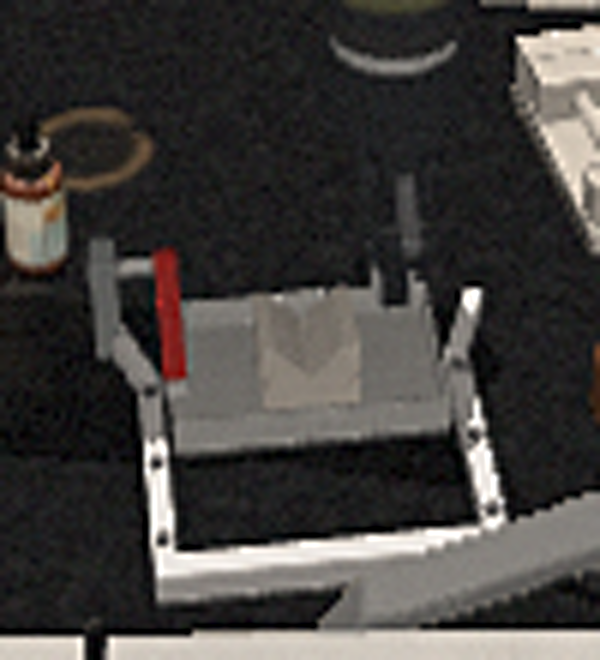

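{"name": "drive_tool", "arguments": {
  "deltas": [
    [[0.001,-0.007,0],[0,0,0],0],
    [[0.0015,-0.012,0],[0,0,0],0],
    [[0.0015,-0.012,0],[0,0,0],0],
    [[0.0015,-0.012,0],[0,0,0],0],
    [[0.0015,-0.012,0],[0,0,0],0],
    [[0.001,-0.008,0],[0,0,0],0],
    [[0.0005,-0.005,0],[0,0,0],0],
    [[0,0,0],[0,0,0],0]
  ]
}}

```text
clock: 13.6
tcp_pos: [0.5626, -0.2095, 0.0105]
eef_rot: [[-0.989, -0.146, 0.002], [-0.146, 0.989, 0.006], [-0.003, 0.005, -1.0]]
force: [-1.2, 7.3, 7.1]
gripper_width: 0.013
```

{"name": "drive_tool", "arguments": {
  "deltas": [
    [[0.0005,-0.003,0],[0,0,0],0],
    [[0.0005,-0.003,0],[0,0,0],0],
    [[0,-0.002,0],[0,0,0],0],
    [[0,0,0],[0,0,0],0]
  ]
}}

```text
clock: 14.0
tcp_pos: [0.5634, -0.2166, 0.0104]
eef_rot: [[-0.989, -0.147, 0.002], [-0.147, 0.989, 0.007], [-0.003, 0.006, -1.0]]
force: [-1.3, 8.1, 7.7]
gripper_width: 0.008
```

```bash
python3 - <<'E'
from h import *
np.set_printoptions(precision=4,suppress=True)
s=state(); print(dk(s["tcp_pos"]),s["gripper_width"],s["force"])
shot("wrist","w11"); shot("side","side11")
crop("w11",0,0,300,384,1.5,"c11w")
crop("side11",200,190,300,300,6,"c11")
E
```

```text
[0.1559 0.0514] 0.007943872036632745 [-1.2693  8.1181  7.7107]
```

View pics/c11w.png

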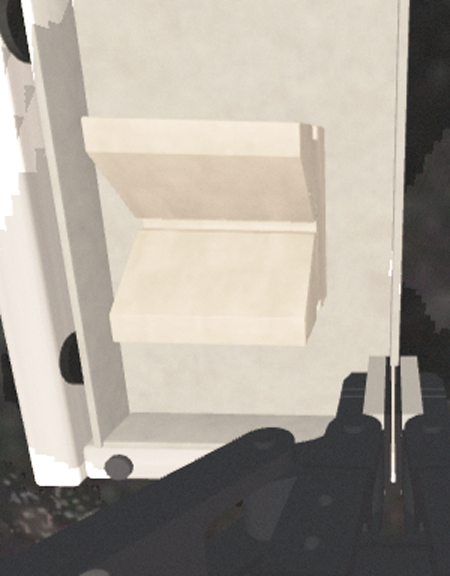

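View pics/c11.png

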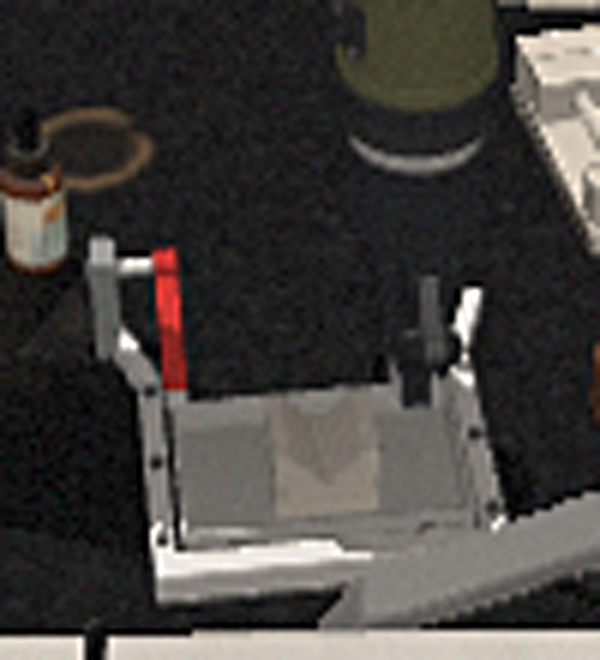

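{"name": "drive_tool", "arguments": {
  "deltas": [
    [[0.0003,-0.002,0],[0,0,0],0],
    [[0.0003,-0.002,0],[0,0,0],0],
    [[0,0,0],[0,0,0],0]
  ]
}}

```text
clock: 14.4
tcp_pos: [0.5639, -0.2204, 0.0104]
eef_rot: [[-0.989, -0.147, 0.002], [-0.147, 0.989, 0.007], [-0.003, 0.007, -1.0]]
force: [-1.0, 8.4, 8.2]
gripper_width: 0.01
```

{"name": "drive_tool", "arguments": {
  "deltas": [
    [[0.0003,-0.002,0],[0,0,0],0],
    [[0.0,-0.001,0],[0,0,0],0],
    [[0,0,0],[0,0,0],0]
  ]
}}

```text
clock: 14.7
tcp_pos: [0.564, -0.2215, 0.0104]
eef_rot: [[-0.989, -0.148, 0.002], [-0.148, 0.989, 0.011], [-0.003, 0.011, -1.0]]
force: [-1.2, 13.3, 9.7]
gripper_width: 0.015
```

```bash
python3 - <<'E'
from h import *
np.set_printoptions(precision=4,suppress=True)
s=state(); print(dk(s["tcp_pos"]),s["gripper_width"],s["force"])
shot("wrist","w12"); shot("side","side12")
crop("w12",0,0,300,384,1.5,"c12w")
crop("side12",200,190,300,300,6,"c12")
E
```

```text
[0.1609 0.0514] 0.0149993082715667 [-1.1907 13.3126  9.7079]
```

View pics/c12w.png

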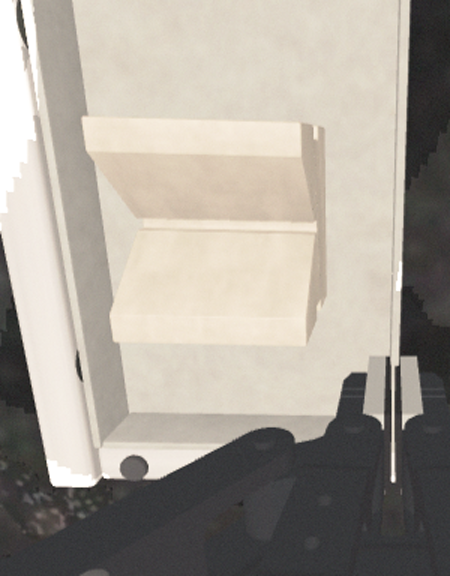

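View pics/c12.png

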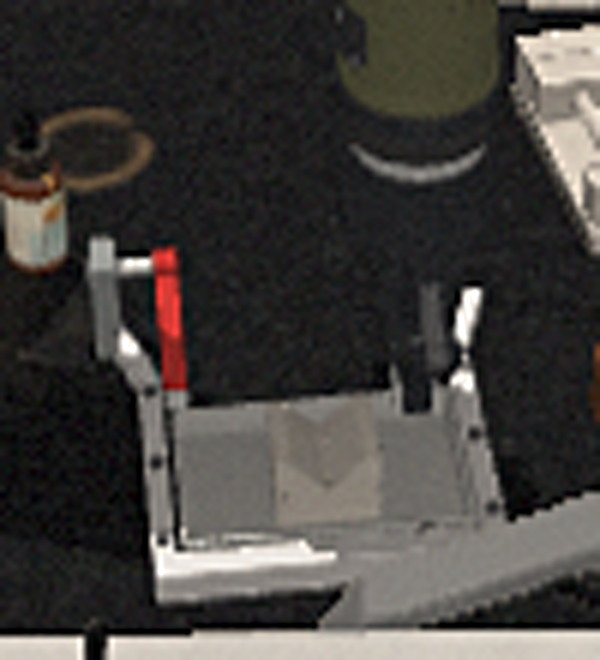

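{"name": "drive_tool", "arguments": {
  "deltas": [
    [[0,0.0015,0],[0,0,0],0],
    [[0,0,0],[0,0,0],0.1],
    [[0,0,0],[0,0,0],0.2],
    [[0,0,0],[0,0,0],0.25],
    [[0,0,0],[0,0,0],0.25],
    [[0,0,0],[0,0,0],0.25]
  ]
}}

```text
clock: 15.4
tcp_pos: [0.5638, -0.2256, 0.009]
eef_rot: [[-0.989, -0.146, -0.0], [-0.146, 0.989, -0.0], [0.0, -0.0, -1.0]]
force: [-0.4, 0.1, 0.2]
gripper_width: 0.248
```

{"name": "drive_tool", "arguments": {
  "deltas": [
    [[0,0,0.01],[0,0,0],0.25],
    [[0,0,0.02],[0,0,0],0.25],
    [[0,0,0.04],[0,0,0],0.25],
    [[0,0,0.04],[0,0,0],0.25],
    [[0,0.0,0.04],[0,0,0],0.25],
    [[0,0.02,0.04],[0,0,0],0.25],
    [[0,0.04,0.04],[0,0,0],0.25],
    [[0,0,0],[0,0,0],0.25]
  ]
}}

```text
clock: 16.2
tcp_pos: [0.5667, -0.1679, 0.2414]
eef_rot: [[-0.989, -0.15, 0.011], [-0.15, 0.989, -0.001], [-0.01, -0.003, -1.0]]
force: [-0.2, -0.6, -0.3]
gripper_width: 0.252
```

```bash
python3 - <<'E'
from h import *
np.set_printoptions(precision=4,suppress=True)
s=state(); print(s["tcp_pos"],s["gripper_width"],s["force"])
shot("wrist","w13"); shot("side","side13")
im=cv2.imread("pics/w13.png"); cv2.imwrite("pics/w13b.png",cv2.resize(im,None,fx=1.55,fy=1.55,interpolation=cv2.INTER_CUBIC))
crop("side13",200,190,300,300,6,"c13")
E
```

```text
[ 0.5667 -0.1679  0.2414] 0.2518722203096819 [-0.1513 -0.6087 -0.2952]
```

View pics/w13b.png

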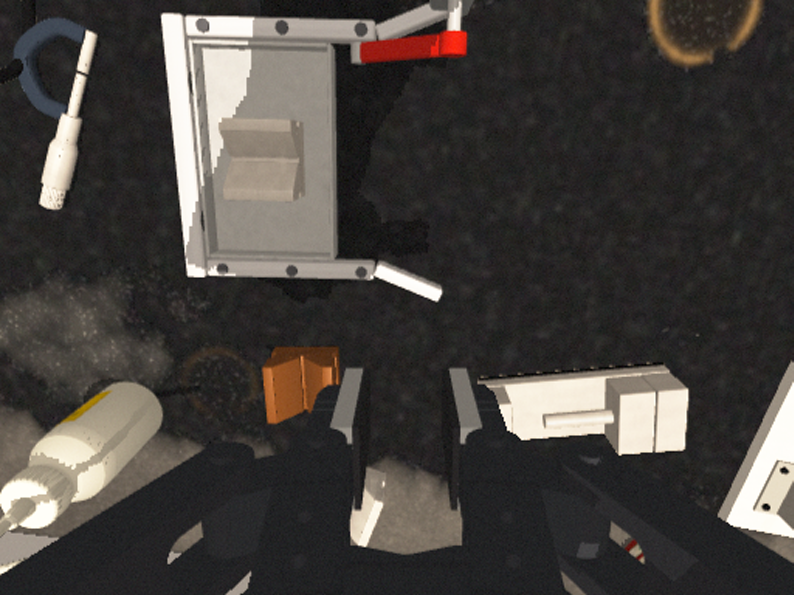

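View pics/c13.png

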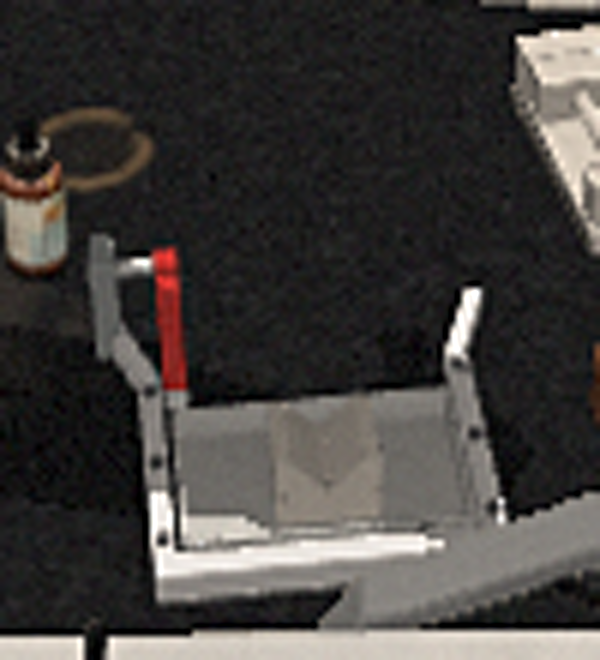

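```bash
python3 - <<'E'
from h import *
np.set_printoptions(precision=4,suppress=True)
crop("w13",95,0,310,190,3.5,"c13w")
z=load("w13"); g=lambda u,v,h:dk(onz(z,(u+.5)/1.55-.5,(v+.5)/1.55-.5,h))
print("trail",g(337,46,.021),g(336,259,.021)); print("lead",g(192,44,.021),g(207,262,.021)); print("boltsL",[g(u,v,.016) for u,v in[(203,25),(281,27),(361,29)]],"R",[g(u,v,.016) for u,v in[(222,268),(291,271),(361,272)]])
print("vb",[g(u,v,.043) for u,v in[(219,119),(302,120),(223,197),(297,201)]])
C=cloud(z)
for u,v in [(355,52),(357,60),(365,50),(380,49),(400,49),(440,45),(337,100)]: print(u,v,C[int(v/1.55),int(u/1.55)],dk(C[int(v/1.55),int(u/1.55)]))
E
```

```text
trail [ 0.1545 -0.0684] [0.1571 0.0687]
lead [ 0.2459 -0.0673] [0.2486 0.0732]
boltsL [array([ 0.2398, -0.0792]), array([ 0.1905, -0.0792]), array([ 0.1398, -0.0793])] R [array([0.2401, 0.0785]), array([0.1904, 0.0795]), array([0.1399, 0.0789])]
vb [array([ 0.2249, -0.0223]), array([ 0.1739, -0.023 ]), array([0.2261, 0.025 ]), array([0.1787, 0.0264])]
355 52 [ 0.4452 -0.219   0.017 ] [ 0.1434 -0.0661]
357 60 [ 0.4495 -0.2175  0.0167] [ 0.1425 -0.0616]
365 50 [ 0.4437 -0.2131  0.0189] [ 0.1374 -0.0669]
380 49 [ 0.4421 -0.2031  0.0238] [ 0.1273 -0.0672]
400 49 [ 0.4417 -0.1903  0.034 ] [ 0.1145 -0.066 ]
440 45 [ 0.4394 -0.1678  0.0516] [ 0.0919 -0.0654]
337 100 [ 0.4747 -0.2299  0.0001] [ 0.1579 -0.0383]
```

View pics/c13w.png

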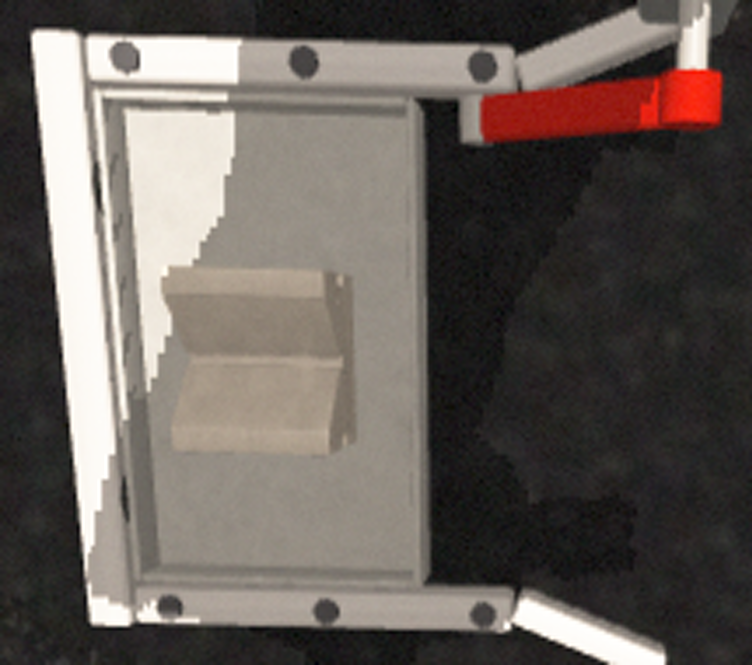

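```bash
python3 - <<'E'
from h import *
print(close_job())
E
```

```text
the job is handed in; nothing more can be done
None
```

The job is handed in at about 16 s of robot time, and my last checks met every end condition I could measure.

**What I did:** I gripped the steel V block by its upright faces and stood it groove-up in the middle of the tray. I then gripped the tray's trailing wall on the side away from the catch. I turned and slid the tray along the worktop, lined it up with the rails and pushed it under the catch onto the rubber pads. The push force rose to about 13 N at the pads; then I let go and withdrew.

**Last checks, from the wrist and side pictures:**
- **Tray position:** about 2 mm past home and about 1.5 mm off the centre line.
- **Tray angle:** about 0.02 rad off straight.
- **Tray height:** rim at 19–21 mm when last checked, just before the mouth (it is 21 mm high), so flat on the worktop.
- **Catch:** down behind the trailing wall. The roller top measured 17 mm, which is the shut height.
- **V block:** upright and near the tray middle.
- **Robot and bystanders:** the gripper was clear at a height of 0.24 m with no force on it. The dropper bottle stood unmoved. I did not re-measure the loupe, caliper, micrometer or screwdriver; the arm never came near them.

**Disagreements:**
- While lining up, the side and wrist cameras differed by 1–3 mm on the tray's sideways position. I used the wrist camera, compared against the rails.
- When gripping the wall, the gripper read about 1 mm opening on a 2 mm wall, with 5–10 N of upward force on the tool, perhaps the fingertips resting on the tray floor. The grip held anyway.

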